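# Tip the cup tray so the sauce cups slide to its front

## Task

Bring the two steel sauce cups to the front of the tipping tray without touching them: press the tray's black pad down gently until the tray bears on the rubber buffer underneath, and keep it there until both cups have slid down against the front wall. Then stay on the pad and let the tray come back up slowly until it is level again, with both cups still standing at the front; never lean hard on the tray or let it snap back, and leave the things around it alone.

Things in the scene. Friction and masses are not known exactly. Their poses are not given: they have to be found in the camera images.
- tip_stand: Fixed stand of the tipping tray: dark steel base plate 300 x 150 x 8 mm, two side brackets. Origin on the worktop straight under the hinge axis; x points from the front (pad end) to the rear, y along the hinge axis, z up. Hinge axis 110 mm above the worktop. The steel tray on it is 300 x 166 mm: floor from 100 mm in front of the hinge to 200 mm behind it, a middle divider makes two lanes of 77 mm.
- tray_tilt (a joint): Tilt of the tray: 0 = level, where a return spring holds it; grows in rad as the pad end goes down. The spring pushes back with about 2 to 7 N at the pad all the way, and snaps the tray up if let go. A stop ends the tilt somewhere between 0.36 and 0.51 rad, set differently each time: find it by feel.
- tray_front (a point): Point on the tray floor (hinge height when level) at the middle of its front wall's inner face, 96 mm in front of the hinge; moves with the tray. x points along the floor to the rear, y across, z up from the floor. Walls 30 mm high, 4 mm thick. Polished floor: cups start to slide somewhere between 0.25 and 0.35 rad and may take a second or two.
- pad_top (a point): Middle of the top of the press pad outside the front wall: black rubber on a steel tab 88 x 70 mm, low round ridge along its outer edge. Moves with the tray, axes as tray_front. 150 mm in front of the hinge and 31 mm above it when level (141 mm over the worktop); reaching the stop takes it 55 to 77 mm down, almost straight (under 5 mm sideways).
- stop_post: Steel post 26 mm thick under the tray, 75 mm in front of the hinge axis, carrying a brass screw with a rubber buffer, the stop. Origin at the foot of the post, which does not tell how high the screw is set. Once the tray meets the buffer, the force at the pad rises by roughly 3 to 4 N for each mm the pad is pressed further, for a few mm; then it is rigid.
- cup_l: Small steel sauce cup standing in the left lane (+y of the tray), 64 mm across the rim, 52 mm across the foot, 51 mm high, 50 to 100 g. Origin at the centre of its underside; against the front wall it lies about 30 mm behind tray_front.
- cup_r: The same kind of cup in the right lane (-y of the tray).
- bowls_stone: Two nested cream-coloured bowls, 160 mm wide, 76 mm high, to the right: leave alone. Origin at the centre of the underside.
- scissors: Blue-handled scissors, 87 x 199 x 9 mm, to the right: leave alone.
- flour_scoop: Steel flour scoop 168 x 58 x 26 mm, near the front edge to the right: leave alone.
- tip_tray: The tilting tray itself with its pad (one part). Origin on the hinge axis, axes as tray_front.
Things that resemble listed ones, but are neither listed nor needed, are in the scene too. What is shaped like the cup_l but pink is not meant.

How it is judged:
By the outcome, as a careful person would: the job done as asked, in the order asked, and still so for the second after the job is handed in, with the robot touching nothing.
It also fails if it takes over 48 s, if anything falls off the work surface, if the arm or the gripper's body presses on something with over 40 N, if the wrist force passes 120 N, or if a joint passes its speed limit or range.

## Robot

A 6-joint arm with a two-finger parallel gripper is mounted at the origin on a cart in front of the work surface, level with it; the furniture and walls round the work are solid. World frame = base frame: x ahead of the robot, y to its left, z up, the work surface at z = 0. Lengths are in m, angles in rad, forces in N, time in s.
With the tool pointing down it reaches from about 0.35 to 0.875 m from the base axis. Payload 4.2 kg.
Tool frame: the origin (TCP) lies between the finger pads; the fingertips stand 11 mm ahead of it and the grasp point (between the pads) lies 8 mm behind it (env.finger_overhang is the distance from the TCP to the fingertips, in m); z points along the fingers, y is the line along which they close (so a half turn about z gives the same grasp; the last joint's range is limited). The gripper opens to 85 mm and grips with 20 to 120 N. Pads are 22 mm wide; open, the fingers measure 114 mm over their backs; the gripper's body (76 mm by 85 mm) begins 54 mm behind the grasp point. The pads swing forward as they close: fully open they stand 13 mm farther back than shut.
Start: joints at [0.259, 0.385, 0.008, 0, -1.194, -0.259], TCP at [0.625, 0, 0.242] pointing down, gripper open.
Joint ranges: [-3.14, 3.14], [-1.21, 2.06], [-1.07, 1.41], [-3.16, 2.05], [-2.99, -0.16], [-3.1, 3.1]. Speed limits (rad/s): [2.79, 2.79, 3.14, 3.14, 3.14, 3.14].

## Interface

Orientations are given as a unit quaternion [w, x, y, z].
In Python, from bench import env gives the robot as it stands. Calls block until the motion is done:
- env.goto(position, orientation): joint-space move of the TCP to a pose.
- env.servo_line(position, rotation=None, v=0.15, guard=None): straight line of the TCP; rotation=None keeps the orientation; v is the mean speed in m/s. With guard (N) it stops when the force on the tool has changed by that much, and returns True; else False.
- env.move_joints(angles): joint-space move.
- env.set_gripper(opening): finger opening in m; the grip force is fixed at half the most; returns when the fingers have stopped.
- env.pause(seconds).
- env.ik(position, orientation): joint angles nearest the present ones, or None.
- env.get_image(name): name is "scene" or "side" or "wrist"; returns a dict with "image" (480x640x3 uint8, red, green, blue), "mtx" (3x3 intrinsics, pixels), "T" (4x4, takes a point from camera to world coordinates); the wrist camera has in their place "T_tool_cam" (4x4, takes a point from camera to tool coordinates, whose origin is the TCP and whose axes are the flange's). Camera axes: x right, y down, z forward; pixel columns grow to the right and rows downward; lengths in m; the calibration is good to about 2 mm. A picture is of the moment at which its call begins: read the wrist's pose just before it. There is no depth.
A pose or a line that the arm cannot do raises env.IKError and nothing moves.
- env.job_done(): hands the job in; it is judged then, once.
Trained networks look in a picture, given as the dict that the camera call returned (one of the last four; its "shot" number tells which), for a name from the list of things; names that differ only in an ending like _2 or _b are one class to them, and where a whole thing is asked for, a point or a joint stands for the part that bears it (a point fixed in the world has none). Each returns a list of dicts, best first, with "score" (0 to 1); they miss things now and then, are a little off and sometimes report something else, mostly with a low value. They report only what shows in the picture. A call takes as long as a camera call. They do not tell look-alikes from the thing itself.
- env.search_frame(name, picture): "location" ([column, row] in pixels, amid what is visible of it).
- env.place_of(name, picture): "location" ([column, row] in pixels: a listed point, or the origin of a listed thing).
Readings, each from a call of its own:
- env.get_time_s(): time.
- env.get_joint_positions(): joint angles.
- env.get_joint_vel(): joint speeds.
- env.get_joint_torque(): joint torques, N m.
- env.get_eef_pos(): TCP position.
- env.get_ee_rot(): TCP orientation.
- env.get_contact_force(): force on the tool from outside, world axes, zero at the start.
- env.get_ft_torque(): the same for the moment, N m.
- env.get_gripper_width(): finger opening in m.
- env.get_finger_force(): force on a finger pad.
Only numpy, scipy, OpenCV 4.12 (cv2) and the standard library are available. Lean on these libraries where they do the work, as an engineer would, in place of code of your own. Each camera call takes 0.05 s, during which the arm holds its last target. There are 200 camera calls.

## Working session

There is one attempt and no reset: what is moved stays moved. The work goes in short steps, each a Python script; the robot and the scene stay as the last script left them, time stands still between calls to the robot, and variables do not carry over. Pictures are saved under pics/ and viewed, at most 10 in all, crops included, and the job is handed in when it is done.

```bash
mkdir -p pics; ls; python3 - <<'E'
from bench import env
import cv2,numpy as np
for n in ["scene","side"]:
    p=env.get_image(n); cv2.imwrite(f"pics/{n}0.png",p["image"][:,:,::-1])
    print(n,p["mtx"].tolist(),np.round(p["T"],3).tolist())
    for t in ["pad_top","tray_front","tip_stand","tip_tray","cup_l","cup_r","stop_post"]:
        print(t,[(np.round(d["location"]).tolist(),round(d["score"],2)) for d in env.place_of(t,p)[:3]])
print(env.get_time_s(),env.get_ee_rot(),env.get_contact_force())
E
```

```text
pics
scene [[496.98607852660354, 0.0, 316.98220701240314], [0.0, 496.98607852660354, 248.75816030792546], [0.0, 0.0, 1.0]] [[0.867, -0.192, 0.459, 0.089], [-0.497, -0.378, 0.781, -0.745], [0.024, -0.906, -0.423, 0.509], [0.0, 0.0, 0.0, 1.0]]
pad_top [([358.0, 243.0], 0.64), ([330.0, 291.0], 0.19)]
tray_front [([338.0, 251.0], 0.77), ([264.0, 216.0], 0.5)]
tip_stand [([310.0, 279.0], 0.87)]
tip_tray [([310.0, 229.0], 0.63)]
cup_l [([204.0, 258.0], 0.68), ([237.0, 302.0], 0.59), ([300.0, 214.0], 0.58)]
cup_r [([204.0, 258.0], 0.68), ([237.0, 302.0], 0.59), ([300.0, 214.0], 0.58)]
stop_post [([333.0, 293.0], 0.86)]
side [[489.7282432543105, 0.0, 321.1686438187619], [0.0, 489.7282432543105, 237.5447564056604], [0.0, 0.0, 1.0]] [[0.985, -0.076, 0.154, 0.344], [-0.172, -0.4, 0.9, -1.068], [-0.006, -0.913, -0.408, 0.61], [0.0, 0.0, 0.0, 1.0]]
pad_top [([345.0, 242.0], 0.71)]
tray_front [([341.0, 246.0], 0.91), ([318.0, 365.0], 0.54), ([328.0, 272.0], 0.53)]
tip_stand [([330.0, 270.0], 0.87)]
tip_tray [([327.0, 229.0], 0.62)]
cup_l [([329.0, 215.0], 0.98), ([264.0, 254.0], 0.9), ([298.0, 214.0], 0.84)]
cup_r [([329.0, 215.0], 0.98), ([264.0, 254.0], 0.9), ([298.0, 214.0], 0.84)]
stop_post [([334.0, 282.0], 0.67)]
0.8 [ 2.58564503e-05 -7.07095195e-01  7.07118367e-01 -3.15954136e-06] [-0.37885743  0.58925682  0.30708631]
```

View pics/scene0.png

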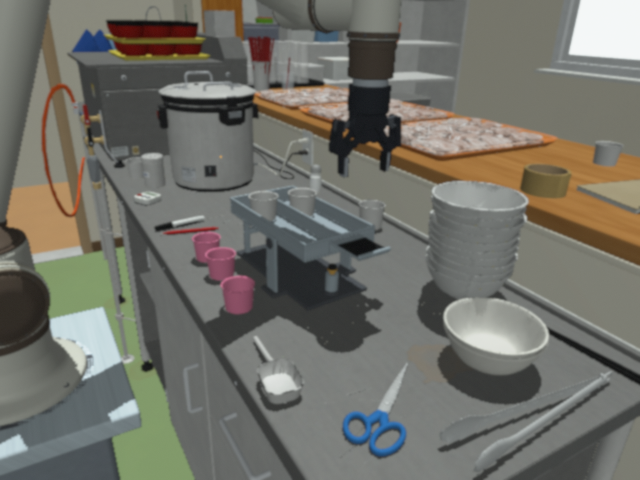

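View pics/side0.png

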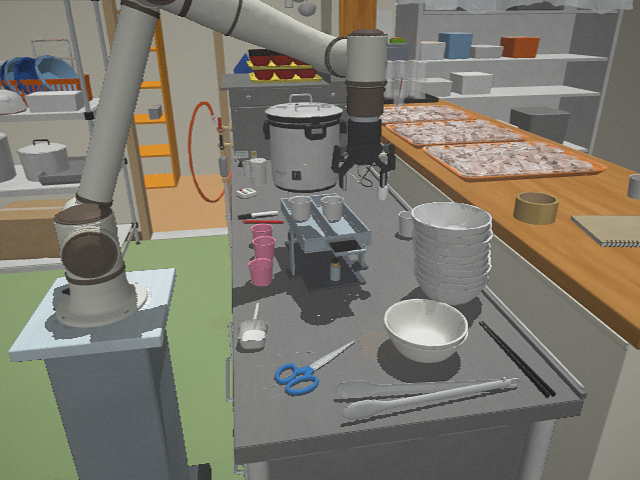

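Both views show the tray at mid-counter, with the pad at its near-right end: scene ≈(362,246), side ≈(347,244). Both cups stand at the rear of the lanes: scene (263,203) and (301,200). I'll triangulate next.

```bash
cat > h.py <<'E'
from bench import env
import numpy as np, cv2
def ray(p,uv,T=None):
    T=p["T"] if T is None else T
    d=np.linalg.inv(p["mtx"])@[uv[0],uv[1],1]
    return T[:3,3],T[:3,:3]@d
def onz(p,uv,z,T=None):
    o,d=ray(p,uv,T); return o+d*(z-o[2])/d[2]
def tri(obs):
    A=np.zeros((3,3));b=np.zeros(3)
    for o,d in obs:
        d=d/np.linalg.norm(d);M=np.eye(3)-np.outer(d,d);A+=M;b+=M@o
    return np.linalg.solve(A,b)
E
python3 - <<'E'
from h import *
a=env.get_image("scene");b=env.get_image("side")
Z=dict(pad_top=.141,tray_front=.11,tip_stand=0,tip_tray=.11,stop_post=0)
for t,z in Z.items():
    u,v=[env.place_of(t,p)[0]["location"] for p in (a,b)]
    print(t,z,np.round([onz(a,u,z),onz(b,v,z),tri([ray(a,u),ray(b,v)])],3).tolist())
for n,p in(("scene",a),("side",b)):
    c=p["image"][170:310,210:410] if n=="scene" else p["image"][180:300,260:400]
    c=cv2.resize(c,(800,560 if n=="scene" else 600),interpolation=cv2.INTER_CUBIC)
    cv2.imwrite(f"pics/{n}1.png",c[:,:,::-1])
E
```

```text
pad_top 0.141 [[0.568, -0.07, 0.141], [0.567, -0.072, 0.141], [0.566, -0.073, 0.142]]Traceback (most recent call last):
  File "<stdin>", line 5, in <module>
IndexError: list index out of range
```

```bash
python3 - <<'E'
from h import *
a=env.get_image("scene");b=env.get_image("side")
L=dict(pad_top=(.141,(358,243),(345,242)),tray_front=(.11,(338,251),(341,246)),tip_stand=(0,(310,279),(330,270)),tip_tray=(.11,(310,229),(327,229)),stop_post=(0,(333,293),(334,282)))
for t,(z,u,v) in L.items():
    print(t,z,np.round([onz(a,u,z),onz(b,v,z),tri([ray(a,u),ray(b,v)])],3).tolist())
c=cv2.resize(a["image"][170:310,210:410],(800,560),interpolation=cv2.INTER_CUBIC)
cv2.imwrite("pics/scene1.png",c[:,:,::-1])
E
```

```text
pad_top 0.141 [[0.567, -0.077, 0.141], [0.571, -0.066, 0.141], [0.569, -0.073, 0.142]]
tray_front 0.11 [[0.553, -0.034, 0.11], [0.572, -0.021, 0.11], [0.576, 0.003, 0.094]]
tip_stand 0 [[0.552, 0.07, 0.0], [0.561, 0.067, 0.0], [0.567, 0.095, -0.016]]
tip_tray 0.11 [[0.557, 0.083, 0.11], [0.557, 0.088, 0.11], [0.556, 0.081, 0.112]]
stop_post 0 [[0.565, -0.004, 0.0], [0.559, 0.001, 0.0], [0.555, -0.019, 0.011]]
```

View pics/scene1.png

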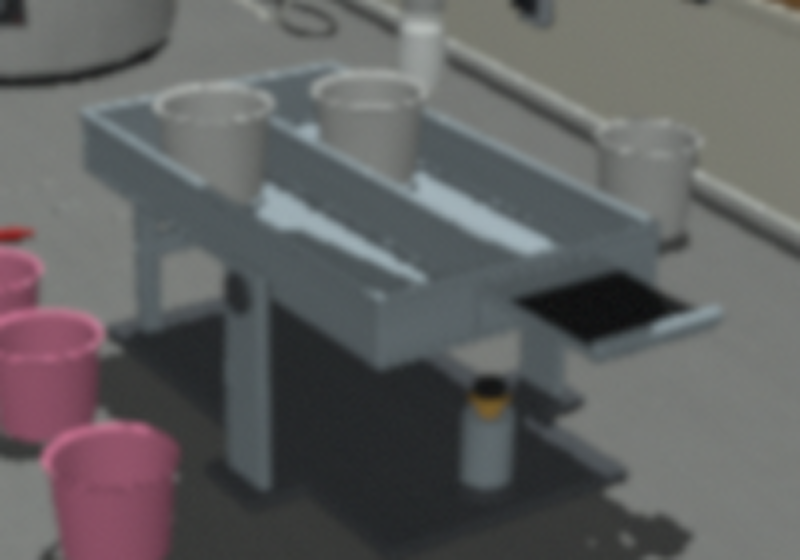

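Hinge to pad measures about 150 mm, which matches the description, and the pad is at ≈(0.567,-0.073) pointing toward −y. I'll close the gripper, go above the pad and take one close look.

```bash
python3 - <<'E'
from h import *
from scipy.spatial.transform import Rotation as R
q=env.get_ee_rot()
env.set_gripper(0.0)
env.servo_line([.568,-.072,.235],v=.15)
pos=env.get_eef_pos();r=env.get_ee_rot()
T=np.eye(4);T[:3,3]=pos;T[:3,:3]=R.from_quat(np.roll(r,-1)).as_matrix()
p=env.get_image("wrist");T=T@p["T_tool_cam"]
for t,z in(("pad_top",.141),("tray_front",.11)):
    for d in env.place_of(t,p)[:2]: print(t,d,np.round(onz(p,d["location"],z,T),3))
cv2.imwrite("pics/w1.png",p["image"][:,:,::-1])
a=env.get_image("scene")
cv2.imwrite("pics/s2.png",a["image"][:,:,::-1])
print(pos,env.get_time_s(),env.get_contact_force(),env.finger_overhang)
for w in [(.567,-.073,.141)]:
    c=np.linalg.inv(T)@[*w,1]; u=p["mtx"]@c[:3]; print(u[:2]/u[2])
E
```

```text
pad_top {'location': [329.0, 226.4], 'score': 0.73} [ 0.565 -0.082  0.141]
tray_front {'location': [336.1, 287.3], 'score': 0.8} [ 0.559 -0.029  0.11 ]
[ 0.56855276 -0.07181481  0.2352749 ] 2.8833 [-0.37940775  0.16639689 -0.49815207] 0.011
[325.17520278 240.53127319]
```

View pics/w1.png

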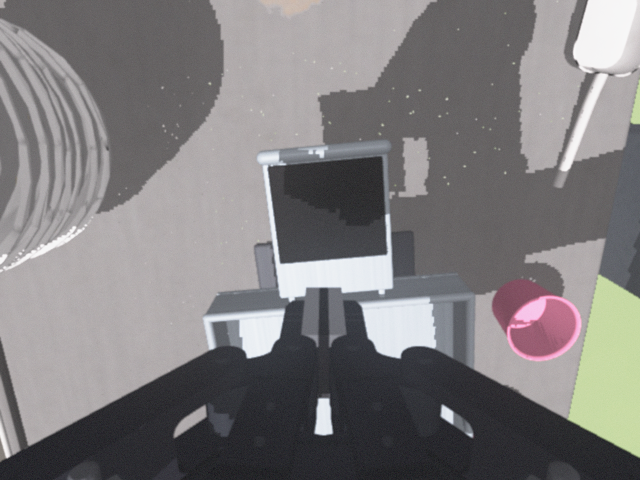

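The wrist view shows the pad centred near pixel (329,222), which gives ≈(0.565,-0.080), clear on all sides. Next I'll press down in steps while watching the force.

```bash
cat > pr.py <<'E'
from h import *
X,Y=.565,-.080
def F(n=3):
    v=[]
    for _ in range(n):
        v.append(env.get_contact_force()); env.pause(.01)
    return np.mean(v,0)
E
python3 - <<'E'
from pr import *
env.servo_line([X,Y,.175],v=.08); env.pause(.2)
f0=F(5); print("f0",f0)
hit=env.servo_line([X,Y,.135],v=.02,guard=1.5)
z=env.get_eef_pos()[2]; print(hit,z,F()-f0,env.get_time_s())
np.save("f0.npy",f0)
zs=z; 
for i in range(20):
    zs-=.0025; env.servo_line([X,Y,zs],v=.025)
    f=F()-f0; print(i,round(env.get_eef_pos()[2],4),np.round(f,1))
    if f[2]>11: break
print(env.get_time_s())
E
```

```text
f0 [-0.25904104 -0.16272951 -0.44371967]
True 0.1520141457710108 [-0.05333891  0.12620101  4.39087912] 5.225
0 0.15 [-0.3 -2.2  5.3]
1 0.1473 [-0.1 -3.4  4.8]
2 0.1448 [ 0.3 -3.7  4.9]
3 0.1422 [-0.1 -3.7  5.6]
4 0.1397 [ 0.6 -3.4  4.9]
5 0.1372 [ 1.  -3.1  5.2]
6 0.1346 [ 0.9 -3.5  5. ]
7 0.1321 [ 0.6 -3.9  5.2]
8 0.1296 [ 0.5 -3.8  5.1]
9 0.1271 [ 0.6 -4.2  5.6]
10 0.1246 [ 0.4 -3.7  5.2]
11 0.1221 [ 0.1 -3.9  5.2]
12 0.1196 [ 0.1 -3.8  5.5]
13 0.1171 [ 0.5 -3.6  4.7]
14 0.1146 [ 0. -3.  5.]
15 0.112 [-0.  -2.2  5.2]
16 0.1095 [-0.3 -0.6  4.9]
17 0.107 [-0.4  0.9  4.9]
18 0.1045 [-0.8  1.2  4.4]
19 0.102 [0.1 1.1 3.6]
10.725
```

```bash
python3 - <<'E'
from pr import *
f0=np.load("f0.npy"); zs=.102
for i in range(32):
    zs-=.001; env.servo_line([X,Y,zs],v=.02)
    f=F()-f0; print(i,round(env.get_eef_pos()[2],4),np.round(f,1))
    if f[2]>9: break
print(env.get_time_s(),zs)
env.pause(.5); print(F()-f0)
for n in("scene","side"):
    a=env.get_image(n)
    c=a["image"][170:310,210:410] if n=="scene" else a["image"][180:300,260:420]
    cv2.imwrite(f"pics/{n}3.png",cv2.resize(c,None,fx=4,fy=4,interpolation=cv2.INTER_CUBIC)[:,:,::-1])
E
```

```text
0 0.101 [0.5 1.4 3.2]
1 0.1 [0.9 1.  3.6]
2 0.099 [1.  0.5 3.4]
3 0.098 [0.9 0.9 3.5]
4 0.097 [0.9 0.6 3.6]
5 0.0959 [0.7 0.6 3.5]
6 0.0949 [0.2 0.3 3.7]
7 0.0939 [0.4 1.  3.3]
8 0.093 [0.5 0.4 4.6]
9 0.0922 [-0.2  0.7  6.2]
10 0.0916 [-0.2  1.4  7.9]
11 0.091 [-1.3  2.   9.3]
14.025 0.08999999999999998
[-1.50955744  2.05389641  9.62932471]
```

View pics/scene3.png

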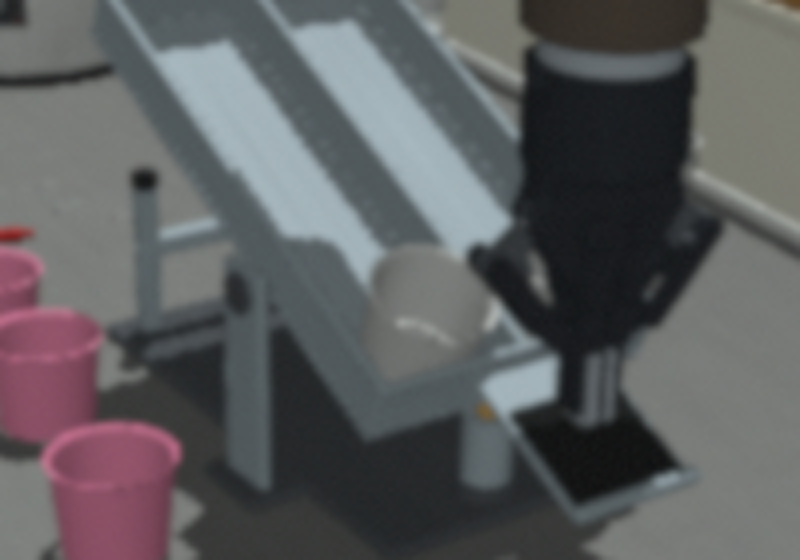

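The tray is on the buffer at 9.6 N. One cup is against the front wall at crop (430,310); the other is hidden behind the gripper, so I'll check the side view.

View pics/side3.png

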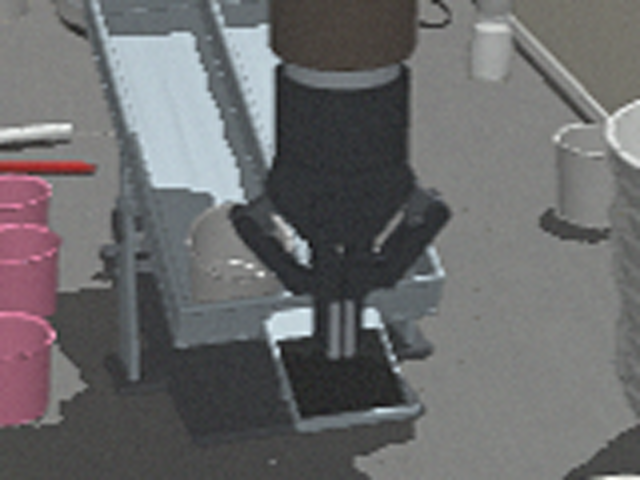

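```bash
python3 - <<'E'
from pr import *
p=env.get_image("wrist"); cv2.imwrite("pics/w3.png",p["image"][:,:,::-1])
for n in("scene","side"):
    a=env.get_image(n);print([(np.round(d["location"]).tolist(),round(d["score"],2)) for d in env.place_of("cup_l",a)])
print([(np.round(d["location"]).tolist(),round(d["score"],2)) for d in env.place_of("cup_l",p)])
E
```

```text
[([236.0, 302.0], 0.84), ([218.0, 270.0], 0.78), ([312.0, 258.0], 0.7), ([208.0, 258.0], 0.59), ([344.0, 256.0], 0.42)]
[([261.0, 282.0], 0.72), ([266.0, 253.0], 0.65), ([319.0, 251.0], 0.58)]
[([608.0, 414.0], 0.86)]
```

View pics/w3.png

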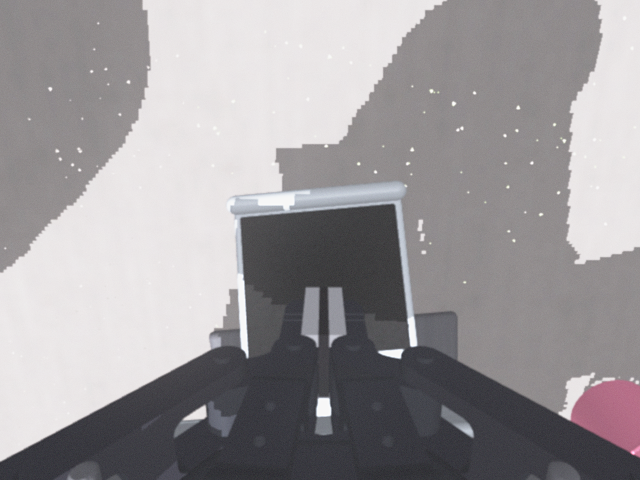

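The side view shows one cup at the front in the left lane, and the right lane is empty as far as the gripper. The beige behind the gripper linkage is the right cup. I'll hold a little longer, checking that patch for motion, then bring the tray up slowly.

```bash
python3 - <<'E'
from pr import *
f0=np.load("f0.npy")
a=env.get_image("scene")["image"].astype(int)
env.pause(2.0)
b=env.get_image("scene")["image"].astype(int)
d=np.abs(a-b).max(2)[170:310,210:410]; print("moved px",(d>25).sum(),"patch",b[237,345],"cup",b[240,318],"tray",b[225,300], F()-f0, env.get_time_s())
c=b[200:290,290:410].astype(np.uint8)
cv2.imwrite("pics/s4.png",cv2.resize(c,None,fx=6,fy=6,interpolation=cv2.INTER_CUBIC)[:,:,::-1])
E
```

```text
moved px 0 patch [91 93 92] cup [122 123 121] tray [122 134 139] [-1.74362258  1.11805138  9.56473972] 17.075
```

View pics/s4.png

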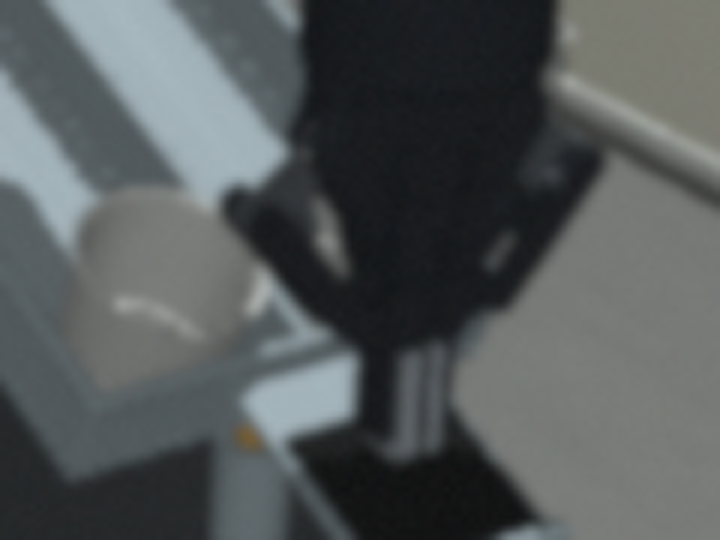

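Nothing is moving, and the cup's edge shows where a right cup at the front wall should be. Bringing it up slowly.

```bash
python3 - <<'E'
from pr import *
f0=np.load("f0.npy")
for z,v in((.094,.006),(.149,.0085)):
    env.servo_line([X,Y,z],v=v); print(z,np.round(F()-f0,1),env.get_time_s())
for z in np.arange(.150,.1581,.001):
    env.servo_line([X,Y,z],v=.004); f=F()-f0; print(round(z,3),np.round(f,1))
    if f[2]<.3 and z>.153: break
env.servo_line([X,Y,z+.006],v=.01)
env.servo_line([X,Y,.26],v=.1)
print(env.get_time_s(),F()-f0)
a=env.get_image("scene")
cv2.imwrite("pics/s5.png",cv2.resize(a["image"][170:310,210:410],None,fx=4,fy=4,interpolation=cv2.INTER_CUBIC)[:,:,::-1])
E
```

```text
0.094 [ 1.3 -2.   3.3] 17.9167
0.149 [0.7 1.4 1.8] 24.5583
0.15 [0.1 0.8 2.2]
0.151 [-0.3  1.3  2.5]
0.152 [0.6 1.2 2.5]
0.153 [0.4 0.2 0.6]
0.154 [0.2 0.  0.4]
0.155 [0.1 0.3 0.6]
0.156 [-0.   0.2  0.2]
29.4167 [0.17792088 0.14354508 0.22332664]
```

View pics/s5.png

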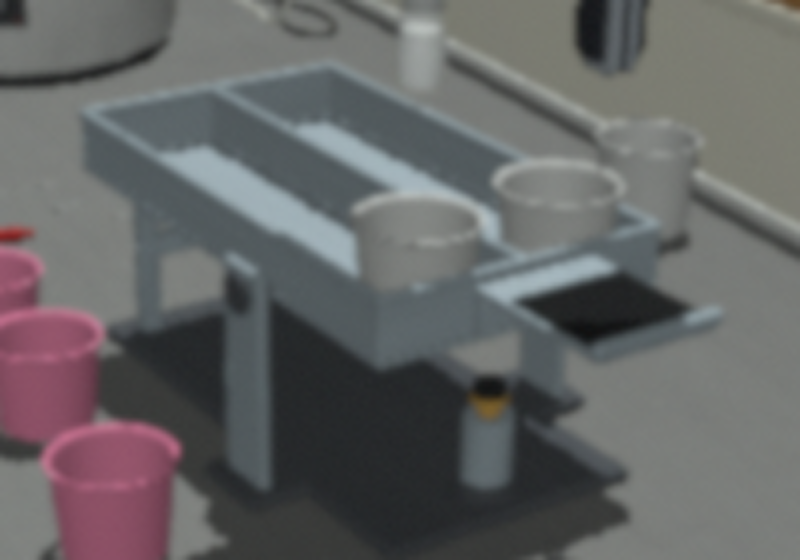

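The tray is level again, with both cups standing against the front wall at crop (418,240) and (560,205). Handing in.

```bash
python3 -c "
from bench import env
print(env.job_done())"
```

```text
the job is handed in; nothing more can be done
None
```

I pressed the tray gently onto its buffer (about 9.6 N) and brought it slowly back to level with both cups standing at the front wall, then handed the job in at about 29.5 s.

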